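# Wind the router lift up by one turn

### The arm

A 7-joint arm with a two-finger parallel gripper is mounted at the origin on the work surface. World frame = base frame: x ahead of the robot, y to its left, z up, the work surface at z = 0. Lengths are in m, angles in rad, forces in N, time in s.
With the tool pointing down it reaches from about 0.425 to 1.025 m from the base axis. Payload 3.6 kg.
Tool frame: the origin (TCP) lies at the very end of the fingers, on their centre line; the grasp point (between the pads) lies 19 mm behind it; x points along the fingers, z is the direction in which the jaws open and shut, and the axes are right-handed (so a half turn about x gives the same grasp; the last joint's range is limited). The gripper opens to 85 mm and grips with 20 to 120 N. Pads are 22 mm wide; open, the fingers measure 114 mm over their backs; the gripper's body (76 mm by 85 mm) begins 54 mm behind the grasp point. The pads swing forward as they close: fully open they stand 13 mm farther back than shut.
Start: joints at [-1.256, 0.591, 0.048, 1.609, -0.033, 0.943, -0.034], TCP at [0.288, 0.665, 0.231] pointing down, gripper open.
Joint ranges: [-2.69, 2.69], [-0.47, 2.24], [-1.27, 1.36], [0.19, 2.51], [-1.53, 4.68], [0.08, 2.07], [-3.09, 3.09]. Speed limits (rad/s): [2.57, 2.57, 3.14, 3.14, 3.14, 3.14, 3.14].

### API

Orientations are given as a unit quaternion [x, y, z, w].
In Python, from cell import sensors, viewer, env gives the robot as it stands. The module is installed in compiled form; this text tells all that it offers.
- The arm moves only by the tool drive_tool, never from a script. Its argument "plan" is a list of rows, each a list of 3 entries, a list of its own where there are three numbers: the turn, a rotation vector about the tool's x, y, z in degrees, then the shift along the tool's x, y, z in mm, then the opening in per cent of the stroke, from 0 (shut) to 100 (fully open). In form: [[[rx, ry, rz], [dx, dy, dz], jaw], ...]. A call has 1 to 12 rows; each row is the pose to reach, as a shift and turn from the pose commanded when the call began, along the tool's axes at that moment; what a row does not reach only later rows make up. A row lasts 1/10 s, in which the tool goes at most 50 mm and 8.59 degrees, less where a joint would pass 70% of its speed; a pose out of reach is approached as far as the arm can. A call with a gripper value outside its range is refused whole. The fingers move at their own pace and stop on an object; "force" is the grip in N (left out, the last holds). Time passes only in rows, so rows that repeat a pose let the fingers close. It gives the time, the measured TCP pose, the force and the opening at its end, in the units of the state.
- sensors.sense(): the state, without advancing time (a new reading comes with each control period).
- viewer.get_image(name): name is "scene" or "top" or "wrist"; returns (picture, depth): 480x640x3 uint8, blue, green, red; 480x640 float32, m along the optical axis (not along the pixel's ray), 0 where there is no reading.
- viewer.calibration(name): a dict with "vertical_fov" (degrees; the focal length in pixels is half the picture's height over the tangent of half this angle, whatever the lens; pixels are square), "cx", "cy" (the principal point, pixels), "D" ([k1, k2, p1, p2, k3] as OpenCV has them; the pictures are not rectified), "world_to_cam" (4x4, takes a point from world to camera coordinates); the wrist camera has in their place "tool_from_camera" (4x4, takes a point from camera to tool coordinates, whose origin is the TCP and whose axes are the tool frame's). Camera axes: x right, y down, z forward; pixel columns grow to the right and rows downward; lengths in m; the calibration is good to about 2 mm. A picture is of the moment at which its call begins: read the wrist's pose just before it. calibration takes no time and is no camera call.
- env.sign_off(): hands the job in, once; it reports no verdict.
The state is a dict: "time_s": time; "qpos": joint angles; "qd": joint speeds; "joint_torque": joint torques, N m; "eef_pos": TCP position; "ee_rot": TCP orientation; "contact_force": force on the tool from outside, world axes, zero at the start; "torque": the same for the moment, N m; "width": finger opening in m.
Only numpy, scipy, OpenCV 4.12 (cv2) and the standard library are available. Lean on these libraries where they do the work, as an engineer would, in place of code of your own. Each camera call takes 0.05 s, during which the arm holds its last target.

### The job

The bench router is off and its cutter has to come up 2 mm before the next pass, which is exactly one turn of the lift's hand wheel. Gently push the upright handle with your fingertips, without gripping it, and take the wheel clockwise, seen from above, through one full turn, so that the handle ends where it started; do not lift the wheel off its drive. Keep your hand off the cutter, leave everything else on the bench where it lies, and finish clear of the wheel.

Things in the scene. Friction and masses are not known exactly. Their poses are not given: they have to be found in the camera images.
- wheel_turn (a joint): Turn of the hand wheel about its upright axis, rad. Reads 0 at the start wherever the handle then stands, grows clockwise seen from above; 6.283 is one full turn. It has no stop or detent near there and turns either way. A steady drag of about 0.25 N m (about 5 N at the handle) keeps the wheel where it is left; it does not coast or spring back.
- wheel_centre (a point): Point on the wheel's upright axis, at the top of its hub, 46 mm above the bench. The wheel is plain aluminium, three spokes, 125 mm across, rim 13 mm thick with its top 46 mm above the bench; nothing stands above the rim except the handle.
- handle_mid (a point): Middle of the upright handle on the rim: black plastic, round, 19 to 25 mm thick, 68 mm long, its axis vertical and 52 mm from the wheel's axis. This point is 81 mm above the bench; the handle runs from 47 mm to 115 mm above the bench. It may stand anywhere round the wheel at the start.
- lift_wheel: The hand wheel itself; origin on its axis at the underside of the hub, 20 mm above the bench, z up. It sits by its own weight (about 0.6 kg with the handle) on a hex drive and would come off if lifted.
- wheel_handle: The handle on the wheel; origin at its lower end on its own axis, 47 mm above the bench, z up. It spins freely on its pin like any machine handle, so its own yaw means nothing.
- cutter: The router cutter: small steel bit, about 22 mm across its two cutting wings, standing about 24 mm above the bench in the round throat at the middle of the insert plate, 108 mm from the wheel's axis. Origin on its axis near plate level. It rises 2 mm a turn of the wheel.
- router_station: Aluminium insert plate 235 x 298 mm set into the bench, 2 mm proud, origin at its middle on bench level (the cutter stands there), x towards the fence. The wheel's axis is at x -60 mm, y +90 mm of it. The fence, 80 mm high and 700 mm long along y, begins at x +62 mm and ends at x +180 mm.
- leg_socket: White plastic table-leg socket, a 90 mm square flange with a round cup, 48 mm high; origin under its middle. Leave alone.
- lamp_holder: White lamp holder, 72 mm across its foot, 66 mm high; origin under its middle. Leave alone.
- screwdriver: Screwdriver with yellow handle, 210 mm long, lying. Leave alone.
- spanner: Steel collet spanner, 190 mm long, lying. Leave alone.
Things that resemble listed ones, but are neither listed nor needed, are in the scene too. Of the things like the part that bears wheel_turn, leave any that is turquoise; of the rest the smaller one is meant.

How it is judged:
By the outcome, as a careful person would: the job done as asked, in the order asked, and still so for the second after the job is handed in, with the robot touching nothing.
It also fails if it takes over 51 s, if anything falls off the work surface, if the arm or the gripper's body presses on something with over 40 N, if the wrist force passes 120 N, or if a joint passes its speed limit or range.

## Working session

There is one attempt and no reset: what is moved stays moved. The work goes in short steps, Python scripts to look and compute and a tool call to move; the robot and the scene stay as the last step left them, time stands still between calls to the robot, and variables do not carry over. Pictures are saved under pics/ and viewed, and the job is handed in when it is done.

Besides the shell and the picture viewer there is one more tool, called as a command line: name --argument value ..., lists and objects as JSON in quotes. drive_tool: Moves the arm, as the interface text tells. Its arguments: {"type":"object","properties":{"plan":{"type":"array"},"force":{"type":"number"}},"required":["plan"]}

```bash
mkdir -p pics; ls; python3 - <<'E'
from cell import sensors, viewer
import cv2,numpy as np
np.set_printoptions(precision=4,suppress=True)
print(sensors.sense())
for n in ["scene","top"]:
    im,d=viewer.get_image(n); cv2.imwrite(f"pics/{n}1.png",im); np.save(f"{n}1.npy",d)
    print(n,viewer.calibration(n))
print(viewer.calibration("wrist"))
E
```

```text
pics
{'time_s': 0.0, 'qpos': array([-1.2555,  0.5921,  0.0483,  1.6099, -0.0333,  0.9427, -0.0337]), 'qd': array([-0.0009, -0.0004,  0.0002, -0.0007, -0.0011, -0.0004,  0.0017]), 'joint_torque': array([  0.0002, -54.8701,   1.547 , -19.8124,   0.0095,   0.0089,
        -0.    ]), 'eef_pos': array([0.2879, 0.6645, 0.2301]), 'ee_rot': array([-0.3886,  0.5917,  0.3876,  0.5904]), 'contact_force': array([ 0.1936,  0.0229, -0.4092]), 'torque': array([ 0.0108,  0.0114, -0.0361]), 'width': 0.08522698472099122}
scene {'vertical_fov': 48.53884805054709, 'cx': 321.170927914446, 'cy': 242.851413706257, 'D': array([-0.0925,  0.    ,  0.    ,  0.    ,  0.    ]), 'world_to_cam': array([[ 0.0471,  0.9988, -0.0146,  0.0332],
       [ 0.6507, -0.0417, -0.7582, -0.2356],
       [-0.7579,  0.0262, -0.6519,  1.4001],
       [ 0.    ,  0.    ,  0.    ,  1.    ]])}
top {'vertical_fov': 45.940393229319874, 'cx': 314.2274639155326, 'cy': 248.36063791372956, 'D': array([0.0595, 0.    , 0.    , 0.    , 0.    ]), 'world_to_cam': array([[ 0.0303, -0.9995, -0.004 , -0.0327],
       [-0.9891, -0.0294, -0.1442,  0.4765],
       [ 0.144 ,  0.0084, -0.9895,  1.1584],
       [ 0.    ,  0.    ,  0.    ,  1.    ]])}
{'vertical_fov': 68.24797738024206, 'cx': 317.9007655818099, 'cy': 241.24982546727298, 'D': array([-0.0197,  0.    ,  0.    ,  0.    ,  0.    ]), 'tool_from_camera': array([[ 0.0023, -0.2572,  0.9663, -0.1418],
       [ 0.0001, -0.9663, -0.2572,  0.065 ],
       [ 1.    ,  0.0006, -0.0022,  0.0008],
       [ 0.    ,  0.    ,  0.    ,  1.    ]])}
```

View pics/scene1.png

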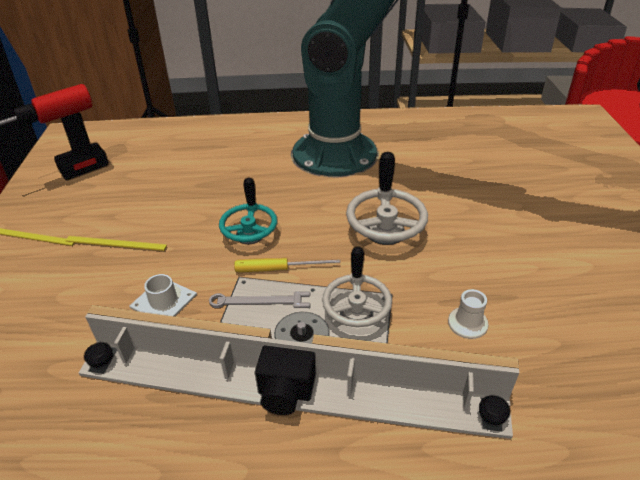

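View pics/top1.png

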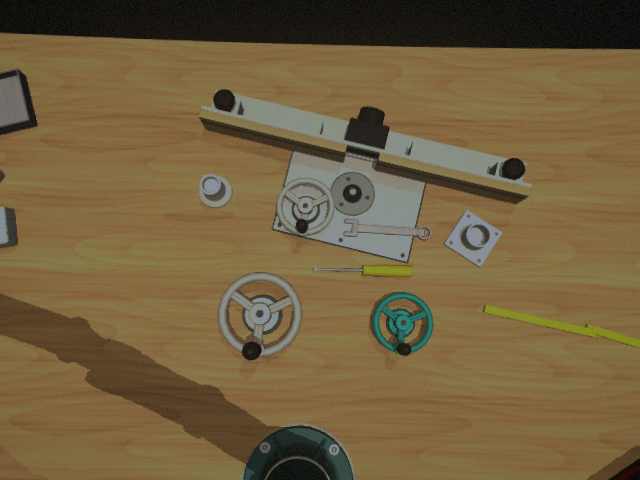

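Three wheels in the top view: silver large (260,313), turquoise (402,322) to be left, silver small (305,206) on the insert plate next to the cutter (352,193). The small silver one fits: it isn't turquoise, it's the smaller of the rest, and it sits on the plate. I'll confirm this in a crop.

```bash
cat > h.py <<'E'
import cv2,numpy as np
from cell import sensors, viewer
np.set_printoptions(precision=4,suppress=True)
def K(c): 
    f=240/np.tan(np.radians(c["vertical_fov"]/2)); return np.array([[f,0,c["cx"]],[0,f,c["cy"]],[0,0,1]])
def atz(name,uv,z):
    c=viewer.calibration(name); W=c["world_to_cam"]
    p=cv2.undistortPoints(np.array([[uv]],float),K(c),c["D"])[0,0]
    R,t=W[:3,:3],W[:3,3]; o=-R.T@t; r=R.T@np.array([p[0],p[1],1]); return o+r*(z-o[2])/r[2]
def proj(name,P):
    c=viewer.calibration(name); W=c["world_to_cam"]; rv=cv2.Rodrigues(W[:3,:3])[0]
    return cv2.projectPoints(np.array(P,float).reshape(-1,3),rv,W[:3,3],K(c),c["D"])[0][:,0]
E
python3 - <<'E'
from h import *
im=cv2.imread("pics/top1.png"); c=im[150:270,260:440]; cv2.imwrite("pics/crop_top.png",cv2.resize(c,None,fx=4.4,fy=4.4,interpolation=cv2.INTER_CUBIC))
im=cv2.imread("pics/scene1.png"); c=im[235:355,280:440]; cv2.imwrite("pics/crop_sc.png",cv2.resize(c,None,fx=5,fy=5,interpolation=cv2.INTER_CUBIC))
E
```

```text
(no output)
```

View pics/crop_top.png

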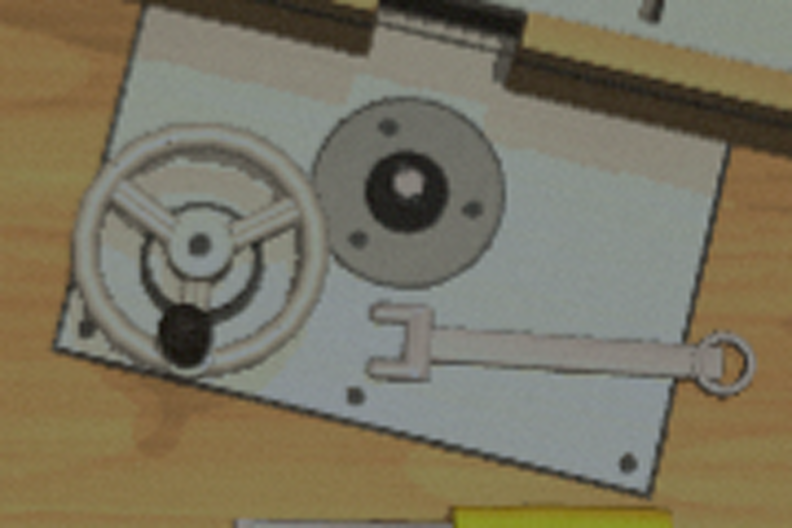

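View pics/crop_sc.png

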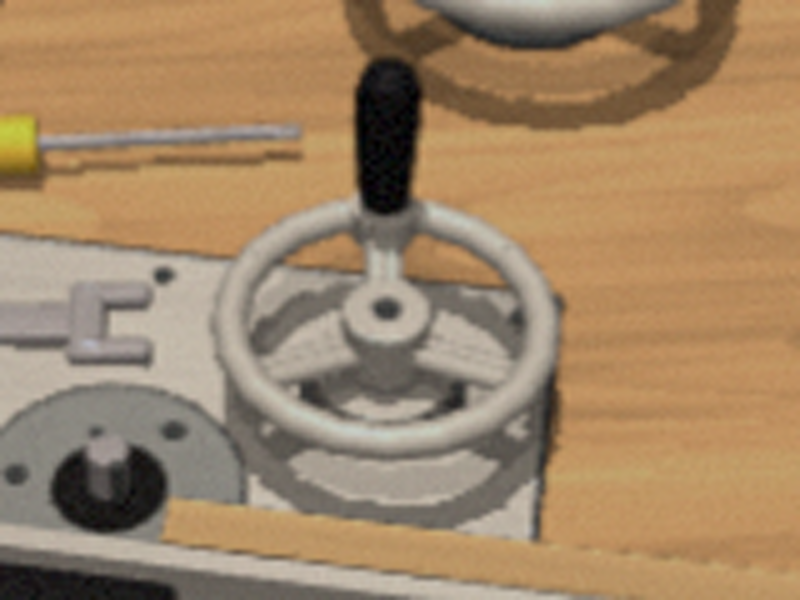

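Confirmed: the small silver wheel on the plate, hub at top (305.4,205.2) and scene (357.4,296.6), handle pointing toward the robot.

```bash
python3 - <<'E'
from h import *
C1=atz("top",(305.3,205.1),.046);C2=atz("scene",(357.3,296.5),.046)
print("hub",C1,C2)
print("handle top", atz("scene",(357.6,249),.115), atz("top",(302,227.5),.115))
print("handle bottom", atz("scene",(357,276),.050), atz("top",(301.8,225),.081))
print("cutter", atz("top",(352.7,191.5),.024),"dist",np.linalg.norm((atz("top",(352.7,191.5),.024)-C1)[:2]))
C=(C1+C2)/2; 
for n in ["top","scene"]:
    im=cv2.imread(f"pics/{n}1.png")
    a=np.radians(np.arange(0,360,3))
    for r in (.0625,):
        for p in proj(n,np.c_[C[0]+r*np.cos(a),C[1]+r*np.sin(a),0*a+.040]): 
            cv2.circle(im,tuple(int(round(v*16)) for v in p),8,(0,0,255),-1,shift=4)
    u=proj(n,C)[0]; x,y=int(u[0]),int(u[1]); cv2.imwrite(f"pics/ov_{n}.png",cv2.resize(im[y-60:y+50,x-70:x+70],None,fx=5,fy=5))
s=sensors.sense()
from scipy.spatial.transform import Rotation as R
print(R.from_quat(s["ee_rot"]).as_matrix())
# fence line
print("fence ends",atz("top",(200,118),.08),atz("top",(530,186),.08), "plate corners",[atz("top",(260+u/4.4,150+v/4.4),.002) for u,v in((55,348),(648,493),(728,145))])
print("big",atz("top",(260,313),.09), "hbig",atz("top",(252,351),.16))
E
```

```text
hub [0.5672 0.0031 0.046 ] [0.5623 0.0052 0.046 ]
handle top [0.5132 0.0085 0.115 ] [0.5064 0.0063 0.115 ]
handle bottom [0.5145 0.0092 0.05  ] [0.5178 0.0079 0.081 ]
cutter [ 0.605  -0.0975  0.024 ] dist 0.1074040126472384
[[-0.0007 -0.9176  0.3975]
 [-0.0019  0.3975  0.9176]
 [-1.     -0.0001 -0.0021]]
fence ends [0.7382 0.2276 0.08  ] [ 0.6119 -0.4541  0.08  ] plate corners [array([0.5216, 0.0738, 0.002 ]), array([ 0.4582, -0.2192,  0.002 ]), array([ 0.6341, -0.2576,  0.002 ])]
big [0.3372 0.0841 0.09  ] hbig [0.2658 0.0886 0.16  ]
```

View pics/ov_top.png

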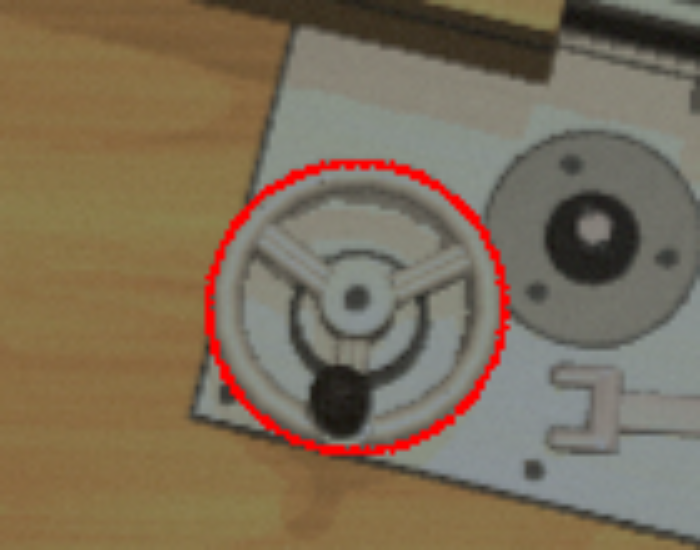

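View pics/ov_scene.png

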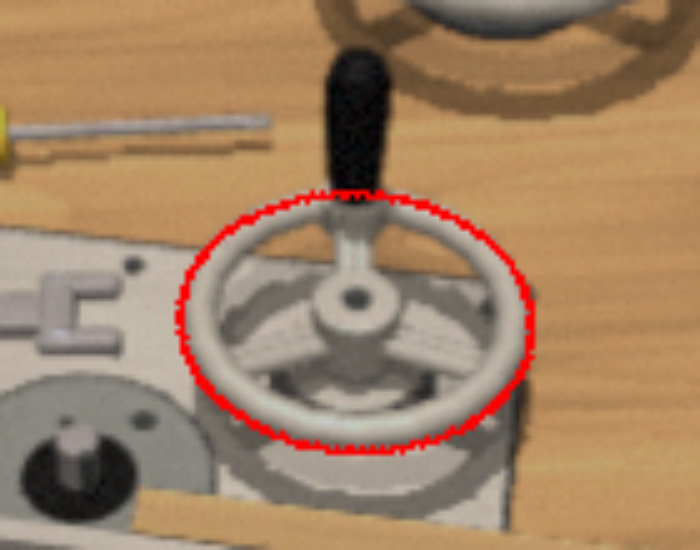

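Centre C is about (0.565, 0.004) and the handle stands at about 175° (toward the robot). I'll shut the fingers and go behind the handle on its −y side, using the wrist camera for a reference view.

drive_tool --plan '[[[-4.5,0,0],[0,-23.5,-28],0],[[-9,0,0],[0,-47,-56],0],[[-13.5,0,0],[0,-70.5,-84],0],[[-18,0,0],[0,-94,-112],0],[[-22.5,0,0],[0,-117.5,-140],0],[[-27,0,0],[0,-141,-168],0],[[-31.5,0,0],[0,-164.5,-196],0],[[-36,0,0],[0,-188,-224],0],[[-40.5,0,0],[0,-211.5,-252],0],[[-45,0,0],[0,-235,-280],0],[[-49.5,0,0],[0,-258.5,-308],0],[[-54,0,0],[0,-282,-336],0]]' --force 20

```text
time_s: 1.3
eef_pos: [0.4134, 0.2432, 0.2311]
ee_rot: [-0.615, 0.35, 0.615, 0.349]
contact_force: [1.4, -0.4, 0.4]
width: 0.0001
```

```bash
cat >> h.py <<'E'
from scipy.spatial.transform import Rotation as Rot
def rel(pos,yaw,cur=None):
    """tool-frame turn rx (deg) & shift (mm) to world pos, yaw=angle of tool y, tool down"""
    s=sensors.sense() if cur is None else cur
    M=Rot.from_quat(s["ee_rot"]).as_matrix()
    y=np.radians(yaw); Y=np.array([np.cos(y),np.sin(y),0]); X=np.array([0,0,-1.]); Mt=np.c_[X,Y,np.cross(X,Y)]
    return np.degrees(Rot.from_matrix(M.T@Mt).as_rotvec()), 1000*M.T@(np.array(pos)-s["eef_pos"])
E
python3 - <<'E'
from h import *
s=sensors.sense();print(s["time_s"],s["qpos"],s["eef_pos"],s["width"])
print(rel([.496,-.033,.231],248))
E
```

```text
1.3 [-0.5037  0.2894 -0.1503  2.1434  0.0656  0.7133  1.4104] [0.4134 0.2432 0.2311] 6.243656429916379e-05
(array([-37.2274,  -0.0008,  -0.0292]), array([   0.1934,   70.373 , -279.5459]))
```

drive_tool --plan '[[[-4.5,0,0],[0,9,-35],0],[[-9,0,0],[0,18,-70],0],[[-14,0,0],[0,26,-105],0],[[-19,0,0],[0,35,-140],0],[[-24,0,0],[0,44,-175],0],[[-28,0,0],[0,53,-210],0],[[-33,0,0],[0,62,-245],0],[[-37,0,0],[0,70,-275],0],[[-37,0,0],[0,70,-280],0],[[-37,0,0],[0,70,-280],0]]'

```text
time_s: 2.3
eef_pos: [0.4956, -0.0328, 0.2311]
ee_rot: [-0.693, 0.139, 0.694, 0.139]
contact_force: [-0.1, -0.4, -0.1]
width: -0.0002
```

```bash
python3 - <<'E'
from h import *
s=sensors.sense();print(s["time_s"],s["qpos"],s["eef_pos"],s["ee_rot"],s["contact_force"])
np.save("refpose.npy",np.r_[s["eef_pos"],s["ee_rot"]])
im,d=viewer.get_image("wrist"); cv2.imwrite("pics/w_ref.png",im); np.save("w_ref_d.npy",d)
E
```

```text
2.3 [ 0.1266  0.3126 -0.1887  2.1083  0.0867  0.7282  2.6289] [ 0.4956 -0.0328  0.2311] [-0.6932  0.1387  0.6935  0.1387] [-0.0566 -0.3526 -0.1345]
```

View pics/w_ref.png

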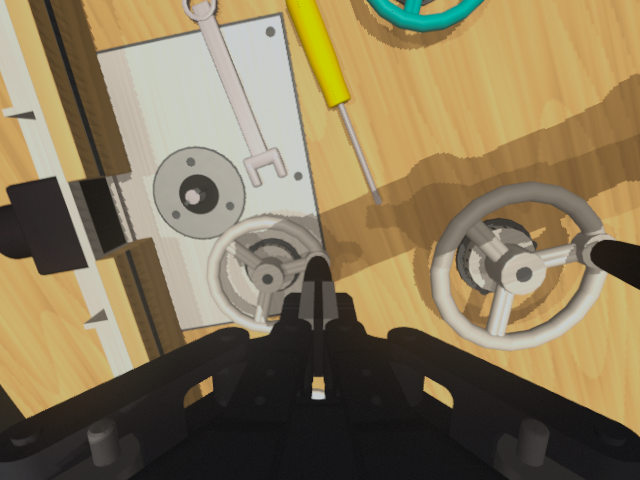

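Wheel hub at (267,278); the handle (318,265) is partly hidden behind the fingertips. I'll back off 70 mm along tool +y for a clear reference.

drive_tool --plan '[[[0,0,0],[0,25,0],0],[[0,0,0],[0,50,0],0],[[0,0,0],[0,70,0],0],[[0,0,0],[0,70,0],0]]'

```text
time_s: 2.75
eef_pos: [0.4671, -0.0972, 0.2311]
ee_rot: [-0.693, 0.138, 0.694, 0.138]
contact_force: [-0.5, -0.3, 0.1]
width: 0.0001
```

```bash
cat >> h.py <<'E'
def wcam(s):
    c=viewer.calibration("wrist"); T=np.eye(4); T[:3,:3]=Rot.from_quat(s["ee_rot"]).as_matrix(); T[:3,3]=s["eef_pos"]
    return c,T@c["tool_from_camera"]
def watz(s,uv,z):
    c,T=wcam(s); p=cv2.undistortPoints(np.array([[uv]],float),K(c),c["D"])[0,0]
    r=T[:3,:3]@np.array([p[0],p[1],1]); return T[:3,3]+r*(z-T[2,3])/r[2]
def wproj(s,P):
    c,T=wcam(s); W=np.linalg.inv(T)
    return cv2.projectPoints(np.array(P,float).reshape(-1,3),cv2.Rodrigues(W[:3,:3])[0],W[:3,3],K(c),c["D"])[0][:,0]
E
python3 - <<'E'
from h import *
s=sensors.sense();print(s["time_s"],s["eef_pos"],s["qpos"][6])
np.save("refpose.npy",np.r_[s["eef_pos"],s["ee_rot"]])
im,d=viewer.get_image("wrist"); cv2.imwrite("pics/w_ref2.png",im); np.save("w_ref_d.npy",d)
u=wproj(s,[.565,.004,.046])[0]; print(u); x,y=map(int,u); x0=x-80;y0=y-70;print(x0,y0)
cv2.imwrite("pics/w_ref2c.png",cv2.resize(im[y0:y0+140,x0:x0+160],None,fx=4,fy=4,interpolation=cv2.INTER_CUBIC))
E
```

```text
2.75 [ 0.4671 -0.0972  0.2311] 2.777345095762364
[267.5988 343.1121]
187 273
```

View pics/w_ref2c.png

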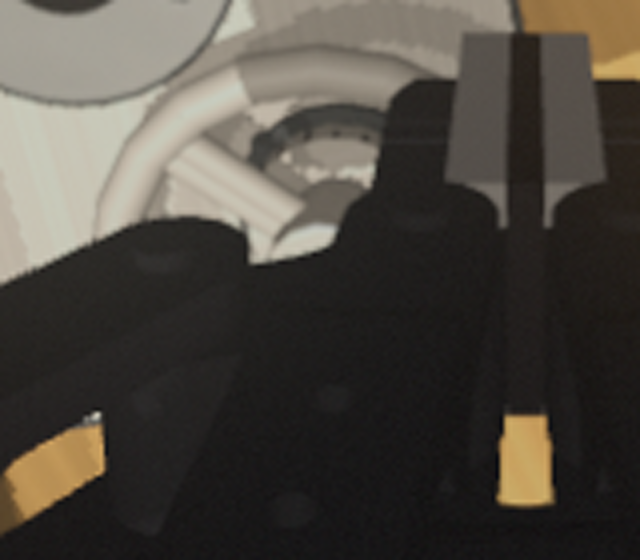

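Wrong way: the wheel went further under the gripper. I'll shift to the other side, staying high, well above the handle.

drive_tool --plan '[[[0,0,0],[0,-35,0],0],[[0,0,0],[0,-70,0],0],[[0,0,0],[0,-110,0],0],[[0,0,0],[0,-150,0],0],[[0,0,0],[0,-150,0],0]]'

```text
time_s: 3.3
eef_pos: [0.5285, 0.0524, 0.232]
ee_rot: [0.695, -0.131, -0.694, -0.135]
contact_force: [0.5, 0.7, 1.1]
width: -0.0001
```

```bash
python3 - <<'E'
from h import *
s=sensors.sense();print(s["time_s"],s["eef_pos"],s["qpos"][6])
np.save("refpose.npy",np.r_[s["eef_pos"],s["ee_rot"]])
im,d=viewer.get_image("wrist"); cv2.imwrite("pics/w_ref3.png",im); np.save("w_ref_d.npy",d)
u=wproj(s,[.565,.004,.046])[0]; print(u); x,y=map(int,u); x0=x-80;y0=y-70;print(x0,y0)
cv2.imwrite("pics/w_ref3c.png",cv2.resize(im[y0:y0+140,x0:x0+160],None,fx=4,fy=4,interpolation=cv2.INTER_CUBIC))
E
```

```text
3.3 [0.5285 0.0524 0.232 ] 2.475056735380406
[261.6461 183.154 ]
181 113
```

View pics/w_ref3c.png

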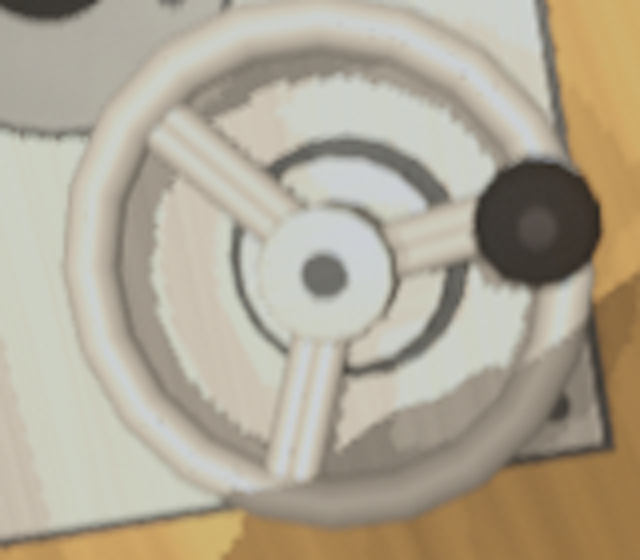

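Clear view: hub at (262,181.8), handle top at (315.3,170).

```bash
python3 - <<'E'
from h import *
r=np.load("refpose.npy"); s=dict(eef_pos=r[:3],ee_rot=r[3:])
C=watz(s,(261.9,181.6),.046); 
for z,uv in((.115,(315.1,169.9)),):
    H=watz(s,uv,z); print(C,H,np.hypot(*(H-C)[:2]),np.degrees(np.arctan2(*(H-C)[1::-1])))
# spoke opposite dirs
for uv in ((225,148),(295/4+181,465/4+113)):
    P=watz(s,uv,.043); print(np.degrees(np.arctan2(*(P-C)[1::-1])))
print("handle r",np.linalg.norm(watz(s,(330.5,169),.105)-watz(s,(300,169),.105))/2)
E
```

```text
[0.5642 0.0028 0.046 ] [0.5127 0.007  0.115 ] 0.05166784496469708 175.35624633494578
-64.12784022656926
56.93559533632424
handle r 0.011357946878301942
```

```bash
cat >> h.py <<'E'
C0=np.array([.5642,.0030]); PHI0=175.5
def target(p,d,z=.068,yaw=None):
    """finger pose pushing the handle at progress p deg, face normal -tool y"""
    phi=np.radians(PHI0-p); yaw=248-p*316/360 if yaw is None else yaw
    n=np.radians(yaw-180); H=C0+.052*np.array([np.cos(phi),np.sin(phi)])
    xy=H-d*np.array([np.cos(n),np.sin(n)]); return np.array([*xy,z]),yaw
def fwd(cur,rx,sh):
    M=Rot.from_quat(cur["ee_rot"]).as_matrix()
    return dict(eef_pos=cur["eef_pos"]+M@np.array(sh)/1000, ee_rot=(Rot.from_quat(cur["ee_rot"])*Rot.from_rotvec(np.radians([rx,0,0]))).as_quat())
def rows(ps,d,cur,z=.068):
    out=[]
    for p in ps:
        P,y=target(p,d,z); rv,sh=rel(P,y,cur); out.append([[float(round(rv[0],0)),0,0],[float(v) for v in np.round(sh*2)/2],0])
    return out
E
python3 - <<'E'
from h import *
print(rel(*target(0,.042,.231))); print(rel(*target(0,.042)))
E
```

```text
(array([ 0.1382, -0.0097,  0.1876]), array([ 0.2802, 86.0487, -1.7764]))
(array([ 0.1382, -0.0097,  0.1876]), array([163.2794,  86.5823,  -1.7483]))
```

drive_tool --plan '[[[0,0,0],[0,30,0],0],[[0,0,0],[0,60,-1],0],[[0,0,0],[0,86,-2],0],[[0,0,0],[0,86,-2],0],[[0,0,0],[30,86,-2],0],[[0,0,0],[60,86,-2],0],[[0,0,0],[90,86,-2],0],[[0,0,0],[120,86,-2],0],[[0,0,0],[145,86,-2],0],[[0,0,0],[163,86,-2],0],[[0,0,0],[163,86,-2],0]]'

```text
time_s: 4.45
eef_pos: [0.4936, -0.0368, 0.0663]
ee_rot: [-0.692, 0.137, 0.695, 0.137]
contact_force: [0.1, -0.4, -0.1]
width: -0.0
```

```bash
python3 - <<'E'
from h import *
s=sensors.sense();print(s["time_s"],s["eef_pos"],s["qpos"],s["contact_force"])
print(rel(*target(0,.042)))
im,d=viewer.get_image("scene"); cv2.imwrite("pics/s2.png",cv2.resize(im[180:360,260:500],None,fx=3.2,fy=3.2))
E
```

```text
4.45 [ 0.4936 -0.0368  0.0663] [ 0.0691  0.5854 -0.115   2.2241  0.1861  0.3453  2.5493] [ 0.1264 -0.3787 -0.1375]
(array([-0.3344,  0.262 , -0.0653]), array([-1.6657, -5.7192, -0.9128]))
```

View pics/s2.png

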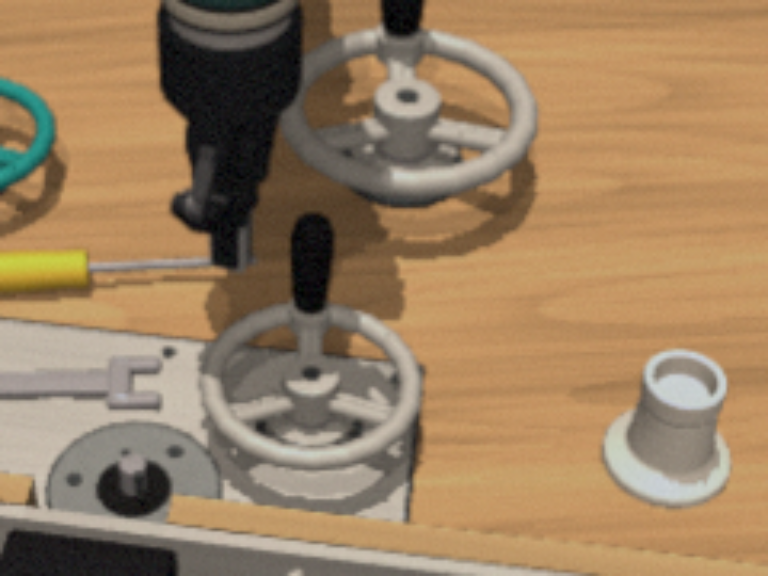

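```bash
python3 - <<'E'
from h import *
for d in (.030,.026,.023): print(d,rel(*target(0,d)))
E
```

```text
0.03 (array([-0.3452,  0.1405, -0.0226]), array([ -0.4839, -17.5639,   0.0579]))
0.026 (array([-0.3452,  0.1405, -0.0226]), array([ -0.4855, -21.5638,   0.082 ]))
0.023 (array([-0.3452,  0.1405, -0.0226]), array([ -0.4867, -24.5638,   0.1001]))
```

drive_tool --plan '[[[0,0,0],[0,-9,0],0],[[0,0,0],[0,-17,0],0],[[0,0,0],[0,-20,0],0],[[0,0,0],[0,-23,0],0],[[0,0,0],[0,-23,0],0]]'

```text
time_s: 5.0
eef_pos: [0.5044, -0.0162, 0.0688]
ee_rot: [0.694, -0.137, -0.693, -0.137]
contact_force: [-0.4, -0.1, 0.0]
width: -0.0003
```

```bash
python3 - <<'E'
from h import *
import json
s=sensors.sense();print(s["time_s"],s["eef_pos"],s["contact_force"],s["qd"].max())
print(rel(*target(0,.023)))
# 
cur=dict(eef_pos=s["eef_pos"],ee_rot=s["ee_rot"])
print(json.dumps(rows(np.r_[2,4.5,7.5,10.5:42:4],.022,cur)))
E
```

```text
5.0 [ 0.5044 -0.0162  0.0688] [-0.4269 -0.0962  0.0172] 0.011109731935675113
(array([-0.3677, -0.0539,  0.0366]), array([ 0.7726, -1.5563,  1.3684]))
[[[1.0, 0, 0], [1.0, -4.5, 2.5], 0], [[4.0, 0, 0], [1.0, -6.5, 4.0], 0], [[6.0, 0, 0], [1.0, -9.5, 5.5], 0], [[9.0, 0, 0], [1.0, -12.0, 7.0], 0], [[12.0, 0, 0], [1.0, -16.0, 8.5], 0], [[16.0, 0, 0], [1.0, -20.0, 10.0], 0], [[19.0, 0, 0], [1.0, -24.0, 11.0], 0], [[23.0, 0, 0], [1.0, -28.0, 12.0], 0], [[26.0, 0, 0], [1.0, -32.0, 12.5], 0], [[30.0, 0, 0], [1.0, -36.5, 13.0], 0], [[33.0, 0, 0], [1.0, -40.5, 13.0], 0]]
```

drive_tool --plan '[[[1,0,0],[1,-4.5,2.5],0],[[4,0,0],[1,-6.5,4],0],[[6,0,0],[1,-9.5,5.5],0],[[9,0,0],[1,-12,7],0],[[12,0,0],[1,-16,8.5],0],[[16,0,0],[1,-20,10],0],[[19,0,0],[1,-24,11],0],[[23,0,0],[1,-28,12],0],[[26,0,0],[1,-32,12.5],0],[[30,0,0],[1,-36.5,13],0],[[33,0,0],[1,-40.5,13],0]]'

```text
time_s: 6.1
eef_pos: [0.5034, 0.024, 0.0669]
ee_rot: [-0.623, 0.332, 0.627, 0.328]
contact_force: [-4.8, -2.6, 4.0]
width: 0.0001
```

```bash
python3 - <<'E'
from h import *
import json
s=sensors.sense();print(s["time_s"],s["eef_pos"],s["contact_force"],s["torque"],s["qpos"])
print(target(38.5,.022)[0])
im,d=viewer.get_image("top"); cv2.imwrite("pics/t3.png",cv2.resize(im[150:270,240:400],None,fx=4,fy=4))
im,d=viewer.get_image("scene"); cv2.imwrite("pics/s3.png",cv2.resize(im[200:340,270:450],None,fx=4,fy=4))
E
```

```text
6.1 [0.5034 0.024  0.0669] [-4.7695 -2.6252  4.0211] [-0.5898  0.8533 -0.0241] [-0.168   0.591   0.0402  2.2076 -0.0622  0.3515  2.0935]
[0.508  0.0261 0.068 ]
```

View pics/s3.png

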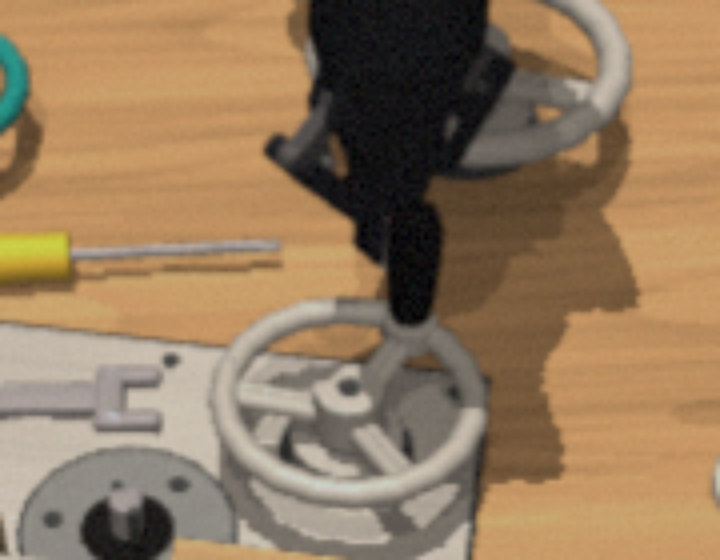

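View pics/t3.png

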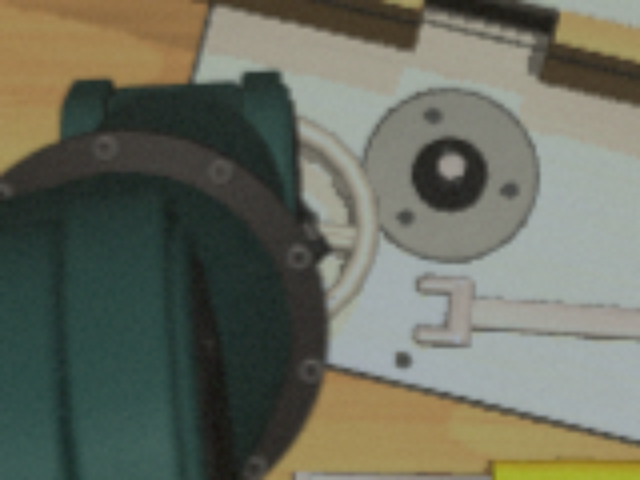

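The handle is being pushed as intended (about 5.4 N, wheel seated). I'll continue the sweep, tracking the commanded pose.

```bash
cat >> h.py <<'E'
import json,pickle
def nxt(ps,d=.022,last=None):
    """last: (rx,shift) of last row sent since stored cur"""
    cur=pickle.load(open("cur.pkl","rb"))
    if last is not None: cur=fwd(cur,*last); pickle.dump(cur,open("cur.pkl","wb"))
    s=sensors.sense(); e=s["eef_pos"]-cur["eef_pos"]
    print("t",round(s["time_s"],2),"err mm",1000*e,"F",s["contact_force"],"q7",s["qpos"][6])
    print(json.dumps(rows(ps,d,cur)))
E
python3 - <<'E'
from h import *
s0=Rot.from_quat([0.694,-0.137,-0.693,-0.137])
pickle.dump(dict(eef_pos=np.array([.5044,-.0162,.0688]),ee_rot=s0.as_quat()),open("cur.pkl","wb"))
nxt(38.5+5.*np.arange(1,13),last=(33,[1,-40.5,13]))
E
```

```text
t 6.2 err mm [-3.4831 -1.3873 -0.8551] F [-3.9158 -2.6276  3.0908] q7 2.095290263645011
[[[5.0, 0, 0], [-0.0, -4.5, 2.5], 0], [[9.0, 0, 0], [-0.0, -9.5, 4.5], 0], [[14.0, 0, 0], [-0.0, -14.0, 6.0], 0], [[18.0, 0, 0], [-0.0, -19.0, 7.0], 0], [[22.0, 0, 0], [-0.0, -24.5, 8.0], 0], [[27.0, 0, 0], [-0.0, -29.5, 8.5], 0], [[31.0, 0, 0], [-0.0, -34.5, 8.0], 0], [[36.0, 0, 0], [-0.0, -39.5, 7.5], 0], [[40.0, 0, 0], [-0.0, -44.5, 6.5], 0], [[44.0, 0, 0], [-0.0, -49.5, 5.5], 0], [[49.0, 0, 0], [-0.0, -54.0, 3.5], 0], [[53.0, 0, 0], [-0.0, -58.5, 1.5], 0]]
```

drive_tool --plan '[[[5,0,0],[0,-4.5,2.5],0],[[9,0,0],[0,-9.5,4.5],0],[[14,0,0],[0,-14,6],0],[[18,0,0],[0,-19,7],0],[[22,0,0],[0,-24.5,8],0],[[27,0,0],[0,-29.5,8.5],0],[[31,0,0],[0,-34.5,8],0],[[36,0,0],[0,-39.5,7.5],0],[[40,0,0],[0,-44.5,6.5],0],[[44,0,0],[0,-49.5,5.5],0],[[49,0,0],[0,-54,3.5],0],[[53,0,0],[0,-58.5,1.5],0]]'

```text
time_s: 7.4
eef_pos: [0.5515, 0.0614, 0.0667]
ee_rot: [-0.411, 0.575, 0.415, 0.572]
contact_force: [-4.3, 1.2, 2.7]
width: 0.0002
```

```bash
python3 - <<'E'
from h import *
nxt(98.5+5.*np.arange(1,13),last=(53,[0,-58.5,1.5]))
im,d=viewer.get_image("scene"); cv2.imwrite("pics/s4.png",cv2.resize(im[200:340,270:450],None,fx=4,fy=4))
E
```

```text
t 7.4 err mm [-3.5097  0.7492 -1.1323] F [-4.3143  1.1648  2.6823] q7 1.4597018672616027
[[[5.0, 0, 0], [-0.0, -4.5, 2.0], 0], [[9.0, 0, 0], [-0.0, -9.5, 3.5], 0], [[13.0, 0, 0], [-0.0, -14.0, 4.5], 0], [[18.0, 0, 0], [-0.0, -19.0, 5.0], 0], [[22.0, 0, 0], [-0.0, -24.0, 5.5], 0], [[26.0, 0, 0], [-0.0, -29.0, 5.0], 0], [[31.0, 0, 0], [-0.0, -33.5, 4.5], 0], [[35.0, 0, 0], [-0.0, -38.5, 3.5], 0], [[40.0, 0, 0], [-0.0, -43.0, 2.0], 0], [[44.0, 0, 0], [-0.0, -47.5, 0.5], 0], [[48.0, 0, 0], [-0.0, -52.0, -2.0], 0], [[53.0, 0, 0], [-0.0, -56.0, -4.5], 0]]
```

View pics/s4.png

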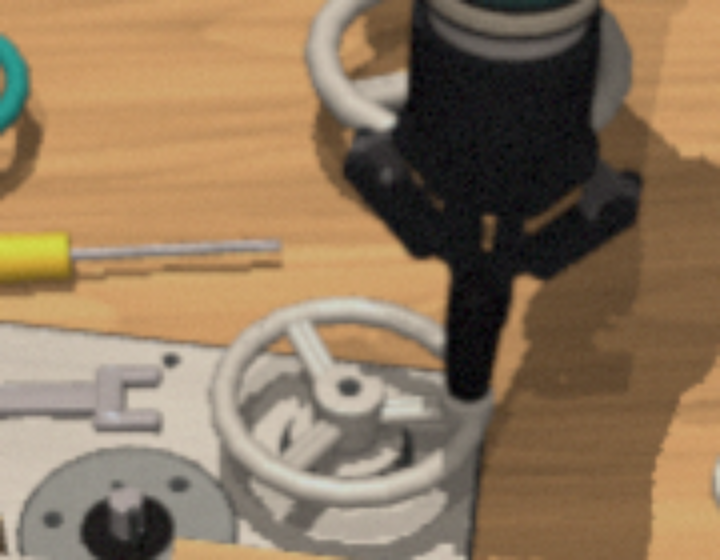

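drive_tool --plan '[[[5,0,0],[0,-4.5,2],0],[[9,0,0],[0,-9.5,3.5],0],[[13,0,0],[0,-14,4.5],0],[[18,0,0],[0,-19,5],0],[[22,0,0],[0,-24,5.5],0],[[26,0,0],[0,-29,5],0],[[31,0,0],[0,-33.5,4.5],0],[[35,0,0],[0,-38.5,3.5],0],[[40,0,0],[0,-43,2],0],[[44,0,0],[0,-47.5,0.5],0],[[48,0,0],[0,-52,-2],0],[[53,0,0],[0,-56,-4.5],0]]'

```text
time_s: 8.65
eef_pos: [0.606, 0.0414, 0.0669]
ee_rot: [-0.113, 0.698, 0.116, 0.697]
contact_force: [-1.2, 5.7, 1.8]
width: -0.0001
```

```bash
python3 - <<'E'
from h import *
nxt(158.5+5.*np.arange(1,13),last=(53,[0,-56,-4.5]))
im,d=viewer.get_image("scene"); cv2.imwrite("pics/s5.png",cv2.resize(im[200:340,270:450],None,fx=4,fy=4))
E
```

```text
t 8.65 err mm [-0.7579  2.618  -1.0573] F [-1.179   5.6547  1.7504] q7 0.8358130947920267
[[[4.0, 0, 0], [-0.0, -4.5, 1.5], 0], [[9.0, 0, 0], [-0.0, -9.0, 2.5], 0], [[13.0, 0, 0], [-0.0, -14.0, 3.0], 0], [[17.0, 0, 0], [-0.0, -18.5, 3.0], 0], [[22.0, 0, 0], [-0.0, -23.0, 3.0], 0], [[26.0, 0, 0], [-0.0, -28.0, 2.0], 0], [[31.0, 0, 0], [-0.0, -32.5, 1.0], 0], [[35.0, 0, 0], [-0.0, -37.0, -0.5], 0], [[39.0, 0, 0], [-0.0, -41.0, -2.0], 0], [[44.0, 0, 0], [-0.0, -45.0, -4.5], 0], [[48.0, 0, 0], [-0.0, -49.0, -7.0], 0], [[52.0, 0, 0], [-0.0, -52.5, -9.5], 0]]
```

View pics/s5.png

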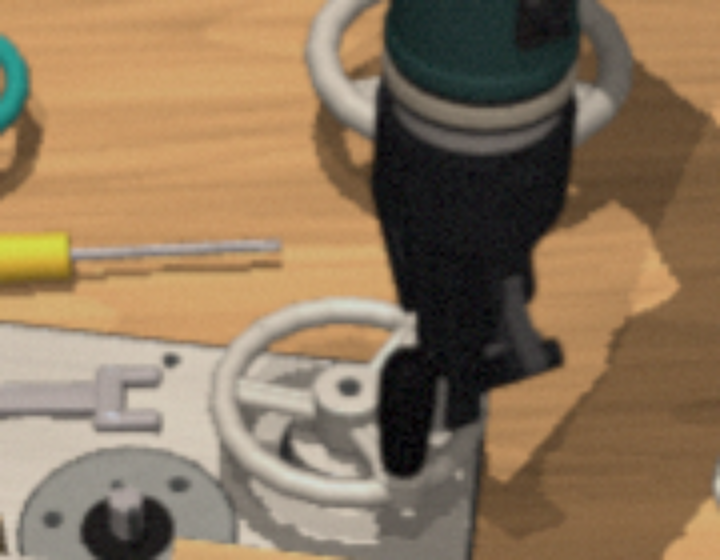

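drive_tool --plan '[[[4,0,0],[0,-4.5,1.5],0],[[9,0,0],[0,-9,2.5],0],[[13,0,0],[0,-14,3],0],[[17,0,0],[0,-18.5,3],0],[[22,0,0],[0,-23,3],0],[[26,0,0],[0,-28,2],0],[[31,0,0],[0,-32.5,1],0],[[35,0,0],[0,-37,-0.5],0],[[39,0,0],[0,-41,-2],0],[[44,0,0],[0,-45,-4.5],0],[[48,0,0],[0,-49,-7],0],[[52,0,0],[0,-52.5,-9.5],0]]'

```text
time_s: 9.9
eef_pos: [0.6165, -0.0121, 0.067]
ee_rot: [0.204, 0.677, -0.201, 0.678]
contact_force: [2.8, 5.0, -2.4]
width: 0.0002
```

```bash
python3 - <<'E'
from h import *
nxt(218.5+5.*np.arange(1,13),last=(52,[0,-52.5,-9.5]))
im,d=viewer.get_image("scene"); cv2.imwrite("pics/s6.png",cv2.resize(im[200:340,270:450],None,fx=4,fy=4))
E
```

```text
t 9.9 err mm [ 1.8898  1.9241 -0.9059] F [ 2.8245  5.0009 -2.4377] q7 0.21918981764456896
[[[5.0, 0, 0], [-0.0, -4.5, 0.5], 0], [[9.0, 0, 0], [-0.0, -9.5, 1.0], 0], [[14.0, 0, 0], [-0.0, -14.0, 1.0], 0], [[18.0, 0, 0], [-0.0, -18.5, 0.5], 0], [[22.0, 0, 0], [-0.0, -22.5, -0.5], 0], [[27.0, 0, 0], [-0.0, -27.0, -1.5], 0], [[31.0, 0, 0], [-0.0, -31.0, -3.0], 0], [[36.0, 0, 0], [-0.0, -35.0, -5.0], 0], [[40.0, 0, 0], [-0.0, -39.0, -7.0], 0], [[44.0, 0, 0], [-0.0, -42.5, -10.0], 0], [[49.0, 0, 0], [-0.0, -46.0, -12.5], 0], [[53.0, 0, 0], [-0.0, -49.0, -15.5], 0]]
```

View pics/s6.png

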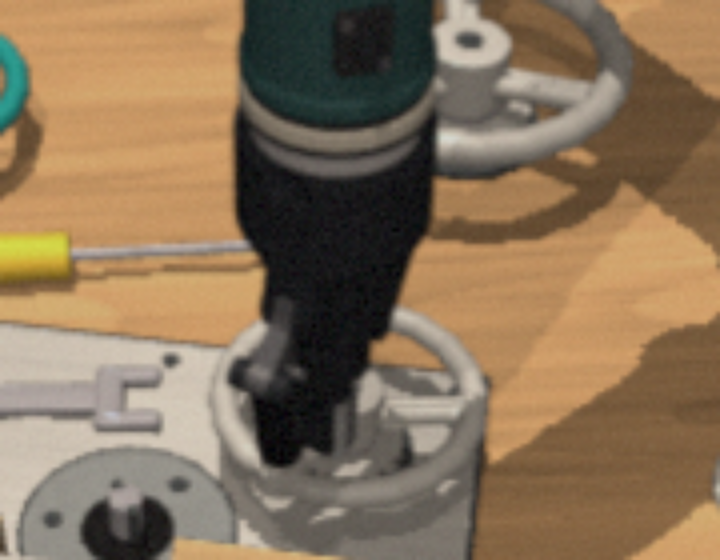

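Wheel is still seated. Vertical force has turned to −2.4 N (a slight upward drag on the handle), so I'll let the tool sink a few mm in the next stretch so that friction can only press the wheel down.

drive_tool --plan '[[[5,0,0],[1,-4.5,0.5],0],[[9,0,0],[1.5,-9.5,1],0],[[14,0,0],[2,-14,1],0],[[18,0,0],[2.5,-18.5,0.5],0],[[22,0,0],[3,-22.5,-0.5],0],[[27,0,0],[3.5,-27,-1.5],0],[[31,0,0],[4,-31,-3],0],[[36,0,0],[4.5,-35,-5],0],[[40,0,0],[5,-39,-7],0],[[44,0,0],[5.5,-42.5,-10],0],[[49,0,0],[6,-46,-12.5],0],[[53,0,0],[6.5,-49,-15.5],0]]'

```text
time_s: 11.15
eef_pos: [0.5788, -0.0482, 0.0623]
ee_rot: [0.485, 0.513, -0.483, 0.518]
contact_force: [5.1, 0.1, 3.6]
width: 0.0005
```

```bash
python3 - <<'E'
from h import *
nxt(278.5+5.*np.arange(1,13),last=(53,[6.5,-49,-15.5]))
im,d=viewer.get_image("scene"); cv2.imwrite("pics/s7.png",cv2.resize(im[200:340,270:450],None,fx=4,fy=4))
E
```

```text
t 11.15 err mm [ 4.1429 -1.8216  0.8698] F [5.0584 0.0506 3.6203] q7 -0.4363101463713513
[[[5.0, 0, 0], [-6.5, -4.5, 0.0], 0], [[9.0, 0, 0], [-6.5, -9.0, -0.0], 0], [[13.0, 0, 0], [-6.5, -13.0, -0.5], 0], [[18.0, 0, 0], [-6.5, -17.5, -1.5], 0], [[22.0, 0, 0], [-6.5, -21.5, -3.0], 0], [[26.0, 0, 0], [-6.5, -25.5, -4.5], 0], [[31.0, 0, 0], [-6.5, -29.0, -6.5], 0], [[35.0, 0, 0], [-6.5, -33.0, -8.5], 0], [[40.0, 0, 0], [-6.5, -36.0, -11.0], 0], [[44.0, 0, 0], [-6.5, -39.0, -14.0], 0], [[48.0, 0, 0], [-6.5, -42.0, -17.0], 0], [[53.0, 0, 0], [-6.5, -44.5, -20.5], 0]]
```

View pics/s7.png

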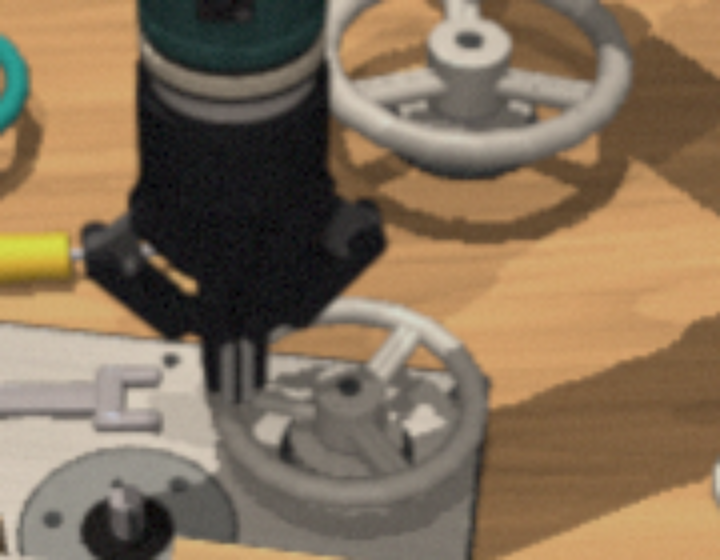

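drive_tool --plan '[[[5,0,0],[0,-4.5,0],0],[[9,0,0],[0,-9,0],0],[[13,0,0],[0.5,-13,-0.5],0],[[18,0,0],[0.5,-17.5,-1.5],0],[[22,0,0],[1,-21.5,-3],0],[[26,0,0],[1,-25.5,-4.5],0],[[31,0,0],[1.5,-29,-6.5],0],[[35,0,0],[1.5,-33,-8.5],0],[[40,0,0],[2,-36,-11],0],[[44,0,0],[2,-39,-14],0],[[48,0,0],[2.5,-42,-17],0],[[53,0,0],[2.5,-44.5,-20.5],0]]'

```text
time_s: 12.4
eef_pos: [0.5312, -0.033, 0.0598]
ee_rot: [0.664, 0.242, -0.662, 0.248]
contact_force: [2.9, -4.6, 3.3]
width: 0.0004
```

```bash
python3 - <<'E'
from h import *
nxt(338.5+3.*np.arange(1,7),last=(53,[2.5,-44.5,-20.5]))
s=sensors.sense()
im,d=viewer.get_image("wrist"); cv2.imwrite("pics/w7.png",im)
im,d=viewer.get_image("scene"); cv2.imwrite("pics/s8.png",cv2.resize(im[200:340,270:450],None,fx=4,fy=4))
E
```

```text
t 12.4 err mm [ 2.2589 -4.2624  0.9332] F [ 2.8683 -4.6434  3.2583] q7 -1.21213651297255
[[[2.0, 0, 0], [-9.0, -2.5, -0.0], 0], [[5.0, 0, 0], [-9.0, -5.0, -0.5], 0], [[8.0, 0, 0], [-9.0, -7.5, -0.5], 0], [[10.0, 0, 0], [-9.0, -10.0, -1.0], 0], [[13.0, 0, 0], [-9.0, -12.0, -2.0], 0], [[16.0, 0, 0], [-9.0, -14.5, -2.5], 0]]
```

View pics/s8.png

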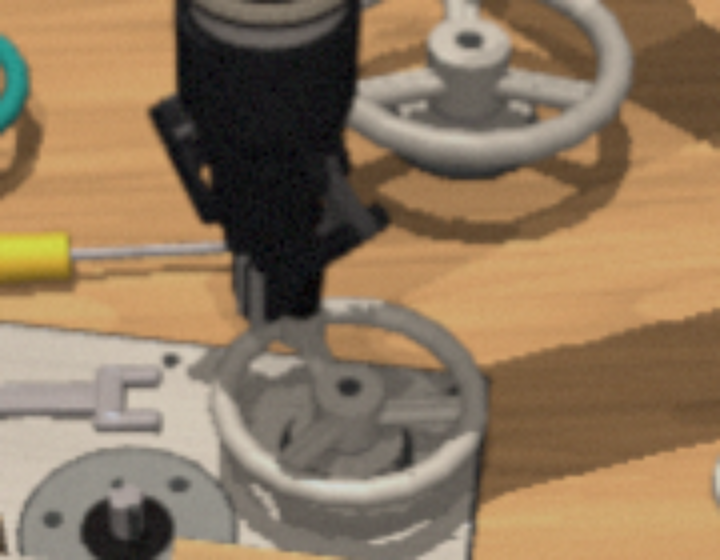

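View pics/w7.png

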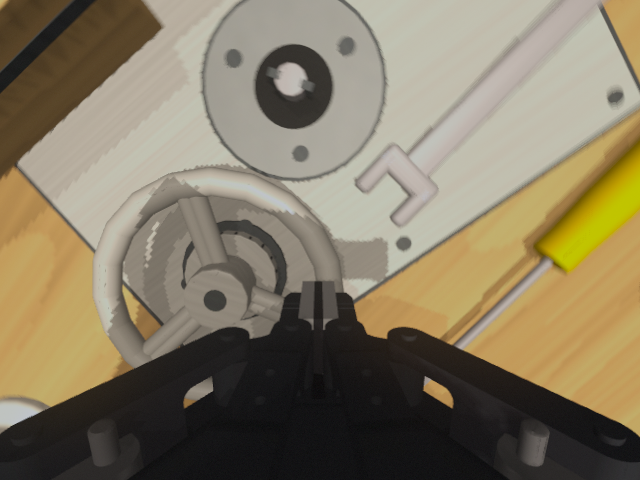

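The wrist view shows hub (214,299) and free spokes ending near (188,200) and (150,350). I'll estimate the angle left.

```bash
python3 - <<'E'
from h import *
s=sensors.sense()
im=cv2.imread("pics/w7.png"); cv2.imwrite("pics/w7c.png",cv2.resize(im[170:380,80:350],None,fx=2.9,fy=2.9,interpolation=cv2.INTER_CUBIC))
C=watz(s,(214,299.5),.046); print(C)
for uv,o in (((188,200),120),((150,350),240)):
    P=watz(s,uv,.043); print((np.degrees(np.arctan2(*(P-C)[1::-1]))+o)%360, (np.degrees(np.arctan2(*(P-C)[1::-1]))-o)%360)
E
```

```text
[0.5649 0.0042 0.046 ]
81.67650323101101 201.676503231011
319.89561562989206 199.89561562989206
```

View pics/w7c.png

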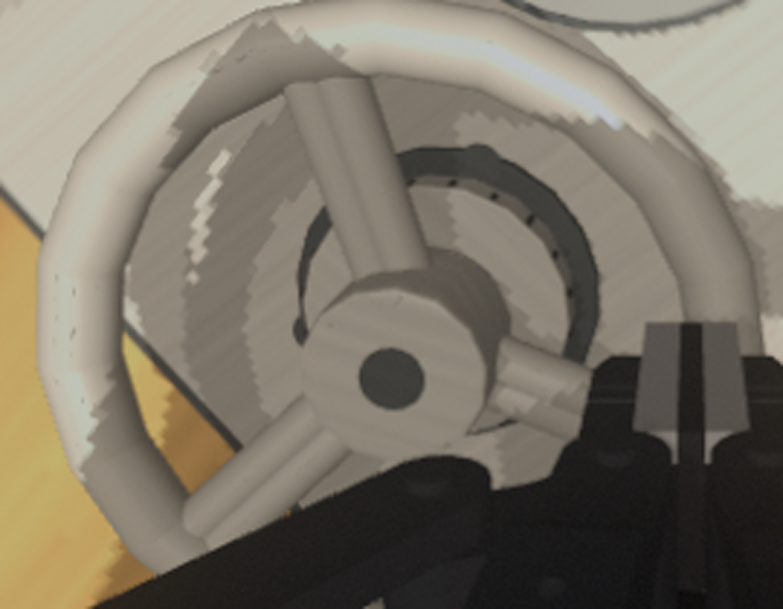

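```bash
python3 - <<'E'
from h import *
cur=pickle.load(open("cur.pkl","rb")); print(sensors.sense()["qpos"])
print(json.dumps(rows(338.5+2.*np.arange(1,11),.022,cur,z=.059)))
E
```

```text
[-0.7227  0.9926  1.1172  2.1848 -1.2698  0.9017 -1.2098]
[[[2.0, 0, 0], [-0.0, -1.5, 0.0], 0], [[3.0, 0, 0], [-0.0, -3.5, -0.0], 0], [[5.0, 0, 0], [-0.0, -5.0, -0.5], 0], [[7.0, 0, 0], [-0.0, -6.5, -0.5], 0], [[9.0, 0, 0], [-0.0, -8.0, -1.0], 0], [[10.0, 0, 0], [-0.0, -10.0, -1.0], 0], [[12.0, 0, 0], [-0.0, -11.5, -1.5], 0], [[14.0, 0, 0], [-0.0, -13.0, -2.0], 0], [[16.0, 0, 0], [-0.0, -14.5, -2.5], 0], [[17.0, 0, 0], [-0.0, -16.0, -3.0], 0]]
```

Arm joint 3 (1.12) and joint 5 (−1.27) have drifted towards their limits, so I won't keep winding in this direction. I'll back off, lift, turn the tool back and measure from above, then finish with the other finger face.

drive_tool --plan '[[[0,0,0],[0,8,0],0],[[0,0,0],[0,18,0],0],[[0,0,0],[0,25,0],0],[[0,0,0],[-20,25,0],0],[[0,0,0],[-50,25,0],0],[[0,0,0],[-85,25,0],0],[[0,0,0],[-120,25,0],0],[[0,0,0],[-150,25,0],0],[[0,0,0],[-172,25,0],0],[[0,0,0],[-172,25,0],0]]'

```text
time_s: 13.5
eef_pos: [0.5461, -0.0497, 0.2332]
ee_rot: [0.665, 0.245, -0.661, 0.246]
contact_force: [-0.4, -0.9, 0.3]
width: -0.0
```

```bash
python3 - <<'E'
from h import *
s=sensors.sense(); print(s["time_s"],s["eef_pos"],s["qpos"],s["contact_force"])
print(rel([.564,-.028,.231],90))
E
```

```text
13.5 [ 0.5461 -0.0497  0.2332] [-0.8104  0.7618  1.3318  2.0406 -0.8701  1.0751 -1.4877] [-0.3798 -0.88    0.2584]
(array([-139.3834,    0.1043,   -0.3561]), array([  2.3175,  -4.8903, -27.703 ]))
```

Joint 3 is close to its limit (1.33 of 1.36), so I'll unwind in a short call and watch it.

drive_tool --plan '[[[-6,0,0],[0,0,0],0],[[-12,0,0],[0,0,0],0],[[-18,0,0],[0,0,0],0]]'

```text
time_s: 13.8
eef_pos: [0.5438, -0.0482, 0.2289]
ee_rot: [-0.615, -0.348, 0.617, -0.347]
contact_force: [-0.3, -0.0, -0.2]
width: -0.0002
```

```bash
python3 - <<'E'
from h import *
s=sensors.sense(); print(s["time_s"],s["eef_pos"],s["qpos"],s["contact_force"])
print(rel([.564,-.028,.231],90))
E
```

```text
13.8 [ 0.5438 -0.0482  0.2289] [-0.7901  0.7083  1.2514  2.0442 -0.8122  1.0167 -1.2351] [-0.3362 -0.0204 -0.1811]
(array([-121.1308,   -0.1301,    0.1553]), array([ -2.1297,   6.8636, -27.6979]))
```

drive_tool --plan '[[[-8,0,0],[0,0,-4],0],[[-16,0,0],[0,1,-8],0],[[-24,0,0],[0,1,-12],0],[[-32,0,0],[0,2,-16],0],[[-40,0,0],[0,3,-20],0],[[-48,0,0],[0,4,-24],0],[[-56,0,0],[-1,5,-27],0],[[-64,0,0],[-2,6,-27],0],[[-72,0,0],[-2,7,-27],0],[[-80,0,0],[-2,7,-27],0],[[-88,0,0],[-2,7,-27],0],[[-96,0,0],[-2,7,-27],0]]'

```text
time_s: 15.0
eef_pos: [0.5636, -0.029, 0.2309]
ee_rot: [0.153, 0.691, -0.154, 0.689]
contact_force: [0.0, 0.1, 0.5]
width: 0.0004
```

```bash
python3 - <<'E'
from h import *
s=sensors.sense(); print(s["time_s"],s["eef_pos"],s["qpos"],s["contact_force"])
print(rel([.564,-.028,.231],90))
E
```

```text
15.0 [ 0.5636 -0.029   0.2309] [-0.5863  0.4963  0.7832  1.9963 -0.4682  0.8393  0.0226] [0.0288 0.055  0.533 ]
(array([-25.0488,  -0.1909,   0.027 ]), array([-0.126 ,  1.0587, -0.0445]))
```

drive_tool --plan '[[[-8,0,0],[0,0,0],0],[[-16,0,0],[0,0,0],0],[[-25,0,0],[0,1,0],0],[[-25,0,0],[0,1,0],0]]'

```text
time_s: 15.4
eef_pos: [0.5642, -0.0281, 0.2312]
ee_rot: [0.003, 0.708, -0.002, 0.706]
contact_force: [0.1, -0.2, -0.2]
width: -0.0003
```

```bash
python3 - <<'E'
from h import *
s=sensors.sense(); print(s["time_s"],s["eef_pos"],s["qpos"])
np.save("pose8.npy",np.r_[s["eef_pos"],s["ee_rot"]])
im,d=viewer.get_image("wrist"); cv2.imwrite("pics/w8.png",im)
u=wproj(s,[.5645,.0035,.046])[0]; print(u); x,y=map(int,u); x0=x-80;y0=max(0,y-70);print(x0,y0)
cv2.imwrite("pics/w8c.png",cv2.resize(im[y0:y0+140,x0:x0+160],None,fx=4,fy=4,interpolation=cv2.INTER_CUBIC))
E
```

```text
15.4 [ 0.5642 -0.0281  0.2312] [-0.5071  0.4616  0.6578  1.9923 -0.3844  0.8151  0.3629]
[318.6442 184.8812]
238 114
```

View pics/w8c.png

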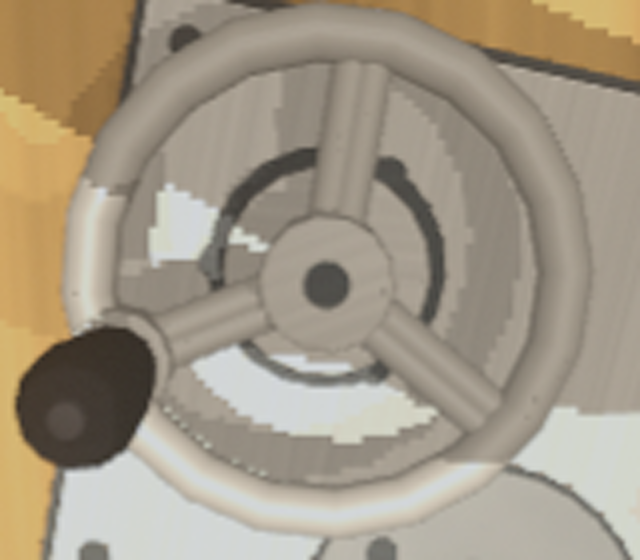

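Hub (319.8,185.3), handle top (254.5,218.8), free spokes ending at (329.3,130.3) and (359.8,218.5).

```bash
python3 - <<'E'
from h import *
r=np.load("pose8.npy"); s=dict(eef_pos=r[:3],ee_rot=r[3:])
C=watz(s,(319.6,185.1),.046); H=watz(s,(254.4,218.6),.115)
ang=lambda P:np.degrees(np.arctan2(*(P-C)[1::-1]))%360
print(C,H,np.hypot(*(H-C)[:2]),ang(H))
print((ang(watz(s,(329.2,130.2),.043))+120)%360,(ang(watz(s,(359.7,218.4),.043))-120)%360,ang(watz(s,(359.7,218.4),.043)),ang(watz(s,(329.2,130.2),.043)))
E
```

```text
[0.5654 0.0033 0.046 ] [ 0.5168 -0.0139  0.115 ] 0.051500984521393255 199.48572583139207
199.66075354761819 199.87620958490305 319.87620958490305 79.6607535476182
```

Wheel stands at 199.6°, 24° short. Tool yaw is now 90° (tool y = world +y), so a plain +y push on the other face finishes it.

drive_tool --plan '[[[0,0,0],[0,-15,-24],0],[[0,0,0],[0,-34,-49],0],[[0,0,0],[0,-34,-49],0],[[0,0,0],[30,-34,-49],0],[[0,0,0],[65,-34,-49],0],[[0,0,0],[100,-34,-49],0],[[0,0,0],[135,-34,-49],0],[[0,0,0],[160,-34,-49],0],[[0,0,0],[168,-34,-49],0],[[0,0,0],[168,-34,-49],0]]'

```text
time_s: 16.45
eef_pos: [0.5154, -0.0618, 0.0632]
ee_rot: [0.003, 0.708, -0.003, 0.706]
contact_force: [-0.1, -0.3, -0.1]
width: -0.0002
```

```bash
python3 - <<'E'
from h import *
s=sensors.sense(); print(s["time_s"],s["eef_pos"],s["qpos"],s["contact_force"])
C=np.array([.5648,.0032])
for phi,d in((199.6,.026),(195,.022),(190,.022),(185,.022),(180,.022),(178,.022),(175.6,.022)):
    a=np.radians(phi); P=C+.052*np.array([np.cos(a),np.sin(a)])-[0,d]; rv,sh=rel([*P,.063],90); print(phi,rv.round(1),sh.round(1))
im,d=viewer.get_image("scene"); cv2.imwrite("pics/s9.png",cv2.resize(im[180:340,270:450],None,fx=4,fy=3.7))
E
```

```text
16.45 [ 0.5154 -0.0618  0.0632] [-0.2599  0.6495  0.4056  2.1905 -0.6287  0.4175  0.6482] [-0.1235 -0.2571 -0.0801]
199.6 [-0.5 -0.1  0. ] [ 0.2 21.5  0.2]
195 [-0.5 -0.1  0. ] [ 0.2 29.5 -1.1]
190 [-0.5 -0.1  0. ] [ 0.2 33.9 -2.1]
185 [-0.5 -0.1  0. ] [ 0.2 38.4 -2.8]
180 [-0.5 -0.1  0. ] [ 0.2 43.  -3. ]
178 [-0.5 -0.1  0. ] [ 0.2 44.8 -3. ]
175.6 [-0.5 -0.1  0. ] [ 0.2 47.  -2.9]
```

View pics/s9.png

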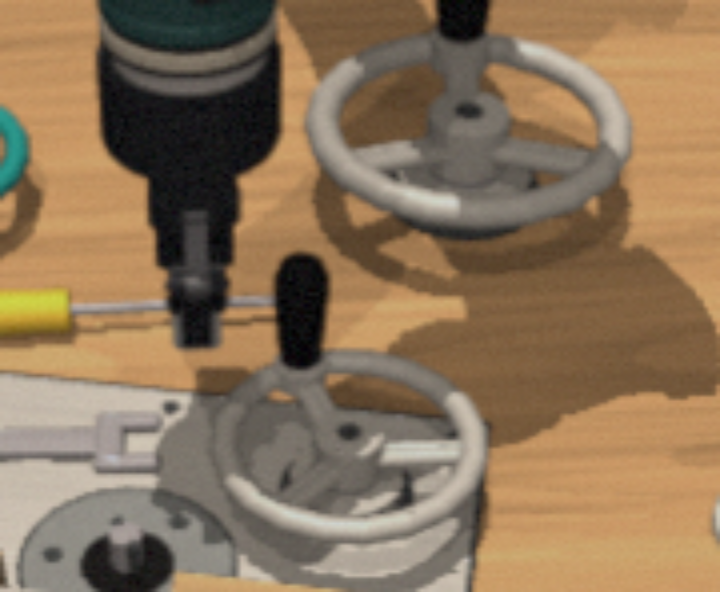

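drive_tool --plan '[[[0,0,0],[0,12,0],0],[[0,0,0],[0,20,0],0],[[0,0,0],[0,24,0],0],[[0,0,0],[0.5,28,-1],0],[[0,0,0],[0.5,31.5,-1.5],0],[[0,0,0],[1,35,-2],0],[[0,0,0],[1,38.5,-3],0],[[0,0,0],[1.5,41,-3],0],[[0,0,0],[1.5,43,-3],0],[[0,0,0],[2,45,-3],0],[[0,0,0],[2,46,-3],0],[[0,0,0],[2,46,-3],0]]'

```text
time_s: 17.7
eef_pos: [0.5135, -0.0163, 0.0626]
ee_rot: [0.002, 0.707, -0.003, 0.707]
contact_force: [-1.2, -4.3, 3.3]
width: -0.0003
```

```bash
python3 - <<'E'
from h import *
s=sensors.sense(); print(s["time_s"],s["eef_pos"],s["contact_force"])
np.save("pose10.npy",np.r_[s["eef_pos"],s["ee_rot"]])
im,d=viewer.get_image("wrist"); cv2.imwrite("pics/w10.png",im)
u=wproj(s,[.5645,.0035,.046])[0]; print(u)
E
```

```text
17.7 [ 0.5135 -0.0163  0.0626] [-1.1687 -4.285   3.285 ]
[426.6134 247.6261]
```

View pics/w10.png

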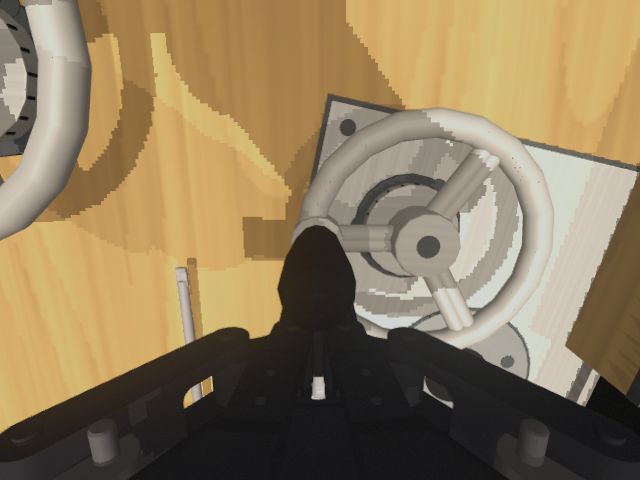

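Handle still in contact. Now back off, lift and measure from the same view as before.

drive_tool --plan '[[[0,0,0],[0,-10,0],0],[[0,0,0],[0,-25,0],0],[[0,0,0],[0,-40,0],0],[[0,0,0],[-30,-45,0],0],[[0,0,0],[-65,-45,0],0],[[0,0,0],[-100,-45,0],0],[[0,0,0],[-135,-45,10],0],[[0,0,0],[-160,-40,30],0],[[0,0,0],[-169,-20,45],0],[[0,0,0],[-169,-12,51],0],[[0,0,0],[-169,-12,51],0]]'

```text
time_s: 18.85
eef_pos: [0.5642, -0.0254, 0.2303]
ee_rot: [0.001, 0.708, -0.0, 0.706]
contact_force: [-0.2, -0.7, -0.7]
width: 0.0001
```

```bash
python3 - <<'E'
from h import *
s=sensors.sense(); print(s["time_s"],s["eef_pos"],s["qpos"])
np.save("pose11.npy",np.r_[s["eef_pos"],s["ee_rot"]])
im,d=viewer.get_image("wrist"); cv2.imwrite("pics/w11.png",im)
u=wproj(s,[.5648,.0033,.046])[0]; x,y=map(int,u); x0=x-80;y0=max(0,y-70);print(x0,y0)
cv2.imwrite("pics/w11c.png",cv2.resize(im[y0:y0+140,x0:x0+160],None,fx=4,fy=4,interpolation=cv2.INTER_CUBIC))
E
```

```text
18.85 [ 0.5642 -0.0254  0.2303] [-0.5219  0.4663  0.6734  1.9942 -0.3974  0.8153  0.3754]
238 118
```

View pics/w11c.png

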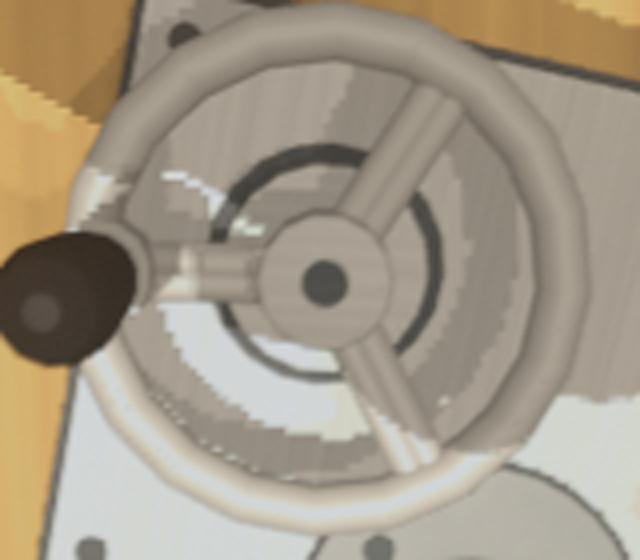

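```bash
python3 - <<'E'
from h import *
def go(f,hub,h,sp,org,o):
    r=np.load(f); s=dict(eef_pos=r[:3],ee_rot=r[3:]); X=lambda c:((np.array(c)+.5)/4-.5+org)
    C=watz(s,X(hub),.046); ang=lambda P:np.degrees(np.arctan2(*(P-C)[1::-1]))%360
    print(C,ang(watz(s,X(h),.115)),[(ang(watz(s,X(p),.042))+k)%360 for p,k in zip(sp,o)])
go("refpose.npy",(324,275),(537,228),[(170,130),(294,470)],(181,113),(240,120))
go("pose8.npy",(327,285),(66,419),[(365,65),(487,418)],(238,114),(120,240))
go("pose11.npy",(325,284),(40,313),[(442,97),(422,462)],(238,118),(120,240))
E
```

```text
[0.5645 0.0022 0.046 ] 175.5714432612883 [np.float64(175.07072612334628), np.float64(176.51974581021165)]
[0.5652 0.0035 0.046 ] 199.52672970248574 [np.float64(199.7526070475706), np.float64(199.7566505791765)]
[0.5647 0.003  0.046 ] 176.95749712766832 [np.float64(177.49456819955225), np.float64(178.31291141676866)]
```

Estimate 177.4° against 175.7° at the start: about 1.7° short. For a drift-free comparison I'll use the fixed scene camera (before vs now) on the dark handle.

```bash
cat > cmp.py <<'E'
from h import *
a=cv2.imread("pics/scene1.png"); b,_=viewer.get_image("scene"); cv2.imwrite("pics/s_now.png",b)
def cen(im,rows):
    out=[]
    for r in rows:
        g=im[r,335:385].max(1).astype(float) ; g=im[r,340:380].max(axis=1).astype(float)
        bg=90.; w=np.clip(bg-g,0,None); w[w<25]=0; out.append((w*np.arange(340,380)).sum()/max(w.sum(),1e-6))
    return np.array(out)
rows_=range(252,276,2)
print(cen(a,rows_).round(2)); print(cen(b,rows_).round(2)); print((cen(b,rows_)-cen(a,rows_)).round(2))
f=lambda p:[C0[0]+.052*np.cos(np.radians(p)),C0[1]+.052*np.sin(np.radians(p)),.085]
print("px/deg",(proj("scene",f(177))-proj("scene",f(175)))/2)
m=np.hstack([x[230:340,290:420] for x in(a,b)]); cv2.imwrite("pics/cmp.png",cv2.resize(m,None,fx=3,fy=3,interpolation=cv2.INTER_CUBIC))
E
python3 cmp.py
```

```text
[357.55 357.15 357.14 356.96 356.83 356.76 356.69 356.76 356.48 356.51
 356.38 356.53]
[356.79 356.39 356.08 356.14 356.01 355.7  355.6  355.89 355.66 355.45
 355.54 355.61]
[-0.76 -0.77 -1.05 -0.82 -0.82 -1.06 -1.09 -0.86 -0.82 -1.06 -0.83 -0.92]
px/deg [[-0.505  -0.0022]]
```

View pics/cmp.png

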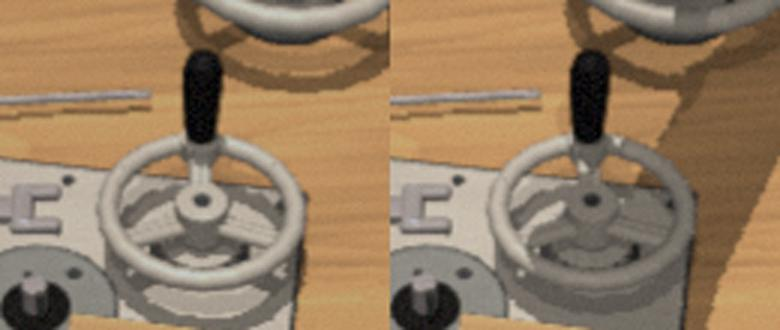

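Both methods agree: about 1.8° (1.6 mm) short. I'll repeat the same approach and push 1.6 mm further.

drive_tool --plan '[[[0,0,0],[0,-17,-25],0],[[0,0,0],[0,-33,-51],0],[[0,0,0],[0,-33,-51],0],[[0,0,0],[35,-33,-51],0],[[0,0,0],[75,-33,-51],0],[[0,0,0],[115,-33,-51],0],[[0,0,0],[150,-33,-51],0],[[0,0,0],[167,-33,-51],0],[[0,0,0],[167,-33,-51],0],[[0,0,0],[167,-15,-51],0],[[0,0,0],[167,0,-51],0],[[0,0,0],[167,5,-51],0]]'

```text
time_s: 20.15
eef_pos: [0.5133, -0.0215, 0.0649]
ee_rot: [0.002, 0.707, -0.002, 0.707]
contact_force: [-0.4, -0.2, 0.2]
width: -0.0003
```

```bash
python3 - <<'E'
from h import *
s=sensors.sense(); print(s["time_s"],s["eef_pos"],s["contact_force"])
E
```

```text
20.15 [ 0.5133 -0.0215  0.0649] [-0.4452 -0.1658  0.1847]
```

drive_tool --plan '[[[0,0,0],[0.5,3,0],0],[[0,0,0],[1,5,0],0],[[0,0,0],[1.5,7,0],0],[[0,0,0],[2,8.5,0],0],[[0,0,0],[2,8.5,0],0]]'

```text
time_s: 20.65
eef_pos: [0.5137, -0.0163, 0.0627]
ee_rot: [0.002, 0.707, -0.004, 0.708]
contact_force: [-0.5, -4.5, 2.7]
width: -0.0005
```

```bash
python3 - <<'E'
from h import *
s=sensors.sense(); print(s["time_s"],s["eef_pos"],s["contact_force"])
E
python3 cmp.py
```

```text
20.65 [ 0.5137 -0.0163  0.0627] [-0.4756 -4.5397  2.6651]
[357.55 357.15 357.14 356.96 356.83 356.76 356.69 356.76 356.48 356.51
 356.38 356.53]
[353.87 354.51 352.1  351.25 350.94 350.85 351.57 351.48 350.94 350.67
 355.6  355.51]
[-3.69 -2.64 -5.04 -5.7  -5.89 -5.91 -5.12 -5.28 -5.54 -5.85 -0.78 -1.02]
px/deg [[-0.505  -0.0022]]
```

The TCP is where contact ended last time, with 4.5 N, just at breakaway. Another 1.6 mm.

drive_tool --plan '[[[0,0,0],[0.5,0.8,0],0],[[0,0,0],[0.5,1.6,0],0],[[0,0,0],[0.5,1.6,0],0]]'

```text
time_s: 21.0
eef_pos: [0.5133, -0.0133, 0.0619]
ee_rot: [0.003, 0.707, -0.003, 0.707]
contact_force: [-0.2, -3.9, 3.2]
width: 0.0001
```

```bash
python3 - <<'E'
from h import *
s=sensors.sense(); print(s["time_s"],s["eef_pos"],s["contact_force"])
E
python3 cmp.py
```

```text
21.0 [ 0.5133 -0.0133  0.0619] [-0.1826 -3.903   3.2352]
[357.55 357.15 357.14 356.96 356.83 356.76 356.69 356.76 356.48 356.51
 356.38 356.53]
[354.08 355.11 353.07 352.19 351.64 351.66 352.98 352.78 352.66 352.45
 357.28 357.17]
[-3.47 -2.04 -4.06 -4.77 -5.19 -5.1  -3.71 -3.98 -3.82 -4.06  0.91  0.64]
px/deg [[-0.505  -0.0022]]
```

drive_tool --plan '[[[0,0,0],[0,-10,0],0],[[0,0,0],[0,-25,0],0],[[0,0,0],[0,-45,0],0],[[0,0,0],[-30,-50,0],0],[[0,0,0],[-65,-50,0],0],[[0,0,0],[-100,-50,0],0],[[0,0,0],[-135,-50,10],0],[[0,0,0],[-160,-40,30],0],[[0,0,0],[-169,-20,45],0],[[0,0,0],[-169,-15,51],0],[[0,0,0],[-169,-15,51],0]]'

```text
time_s: 22.15
eef_pos: [0.5642, -0.0259, 0.2299]
ee_rot: [0.002, 0.708, -0.001, 0.706]
contact_force: [-1.0, 0.8, 0.5]
width: 0.0003
```

```bash
python3 cmp.py; python3 - <<'E'
from h import *
s=sensors.sense(); print(s["time_s"],s["eef_pos"])
np.save("pose12.npy",np.r_[s["eef_pos"],s["ee_rot"]])
im,d=viewer.get_image("wrist"); cv2.imwrite("pics/w12.png",im)
u=wproj(s,[.5648,.0033,.046])[0]; x,y=map(int,u); x0=x-80;y0=max(0,y-70);print(x0,y0)
cv2.imwrite("pics/w12c.png",cv2.resize(im[y0:y0+140,x0:x0+160],None,fx=4,fy=4,interpolation=cv2.INTER_CUBIC))
E
```

```text
[357.55 357.15 357.14 356.96 356.83 356.76 356.69 356.76 356.48 356.51
 356.38 356.53]
[358.03 358.23 357.94 357.98 357.68 357.71 357.54 357.41 357.25 357.58
 357.29 357.13]
[0.48 1.08 0.81 1.02 0.85 0.95 0.84 0.65 0.77 1.06 0.92 0.6 ]
px/deg [[-0.505  -0.0022]]
22.2 [ 0.5629 -0.0273  0.2295]
240 116
```

View pics/w12c.png

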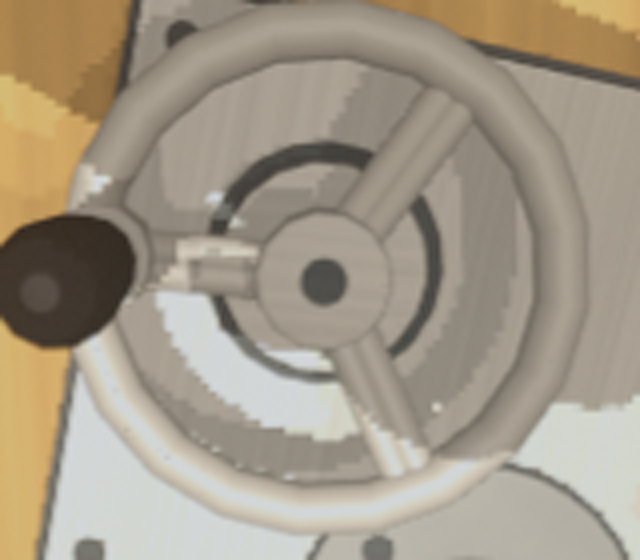

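View pics/cmp.png

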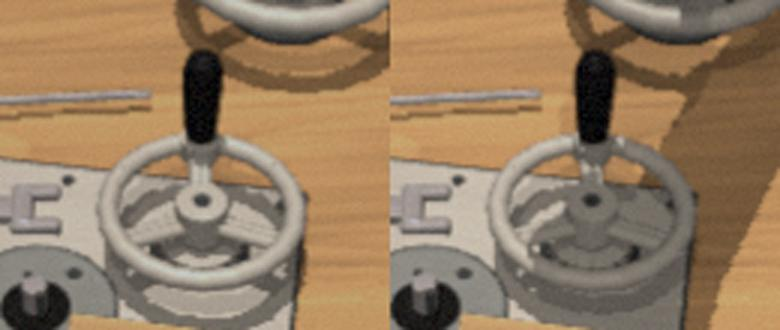

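The handle is now about 1.7° past (scene +0.85 px), 1.5 mm at the handle and 0.01 mm of lift. That is within measurement accuracy, so pushing back isn't worthwhile. I'll rise clear and check everything else.

drive_tool --plan '[[[0,0,0],[-25,-15,0],0],[[0,0,0],[-55,-40,0],0],[[0,0,0],[-85,-75,0],0],[[0,0,0],[-100,-110,0],0],[[0,0,0],[-100,-140,0],0],[[0,0,0],[-100,-140,0],0],[[0,0,0],[-100,-140,0],0]]'

```text
time_s: 22.95
eef_pos: [0.5612, -0.1692, 0.3297]
ee_rot: [0.004, 0.708, -0.004, 0.706]
contact_force: [0.4, -0.0, 0.5]
width: -0.0
```

```bash
python3 cmp.py; python3 - <<'E'
from h import *
s=sensors.sense(); print(s["time_s"],s["eef_pos"],s["contact_force"],abs(s["qd"]).max())
a=cv2.imread("pics/scene1.png"); b=cv2.imread("pics/s_now.png")
cv2.imwrite("pics/final.png",b)
E
```

```text
[357.55 357.15 357.14 356.96 356.83 356.76 356.69 356.76 356.48 356.51
 356.38 356.53]
[357.96 357.96 357.97 357.83 357.75 357.76 357.44 357.35 357.4  357.33
 357.18 357.19]
[0.41 0.81 0.83 0.87 0.92 1.   0.75 0.59 0.92 0.82 0.8  0.66]
px/deg [[-0.505  -0.0022]]
23.0 [ 0.5618 -0.1677  0.3295] [ 0.4268 -0.1698  1.0491] 0.02457820331628577
```

View pics/final.png

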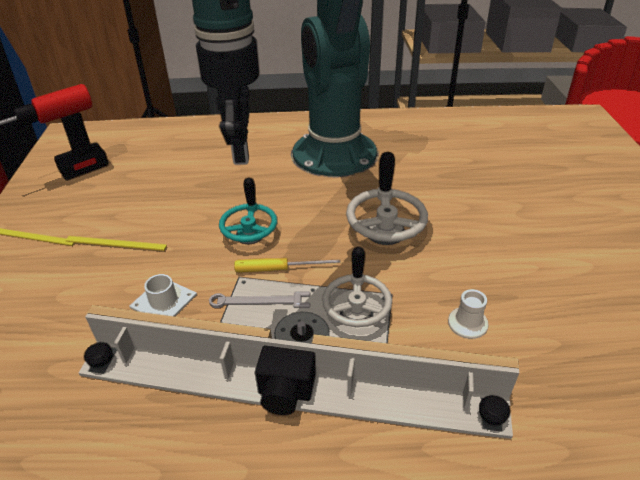

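The final view shows the handle at (358,263), as at the start. The spanner, screwdriver, sockets, and the other wheels are unmoved, and the arm is clear. I'm handing in.

```bash
python3 -c "
from cell import env; print(env.sign_off())"
```

```text
the job is handed in; nothing more can be done
None
```

I turned the small silver wheel on the insert plate one full clockwise turn by pushing its upright handle with the shut fingertips, without gripping. The job was handed in at about 23 s.

- **Final angle:** The handle ended about 1.6° past where it started (scene camera, before and after, +0.8 px). It was about 1.8° short after the first finish; the correcting push moved roughly twice as far as I commanded. I left the overshoot, about 1.5 mm at the handle and 0.01 mm of cutter height, rather than push the wheel back.
- **Start angle:** My start-angle readings disagreed by about 1.5° (175.1° to 176.5°), so I relied on the before/after comparison instead.
- **Forces:** The readings I took during the push were about 4 to 7 N. There was one brief upward drag of about 2.4 N on the handle, so I lowered the tool for the rest. The wheel looked seated in every picture.
- **Joint limits:** After about 335° of turn, joint 3 came close to its limit (1.33 of 1.36). I backed off, unwound the arm and finished with the other finger face.
- **Rest of the bench:** In the last picture the other objects looked unmoved, and the arm stood clear of the wheel. The hand never went near the cutter.

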